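Lay out pistons and connecting rods on their marked holders

TASK

Lay out the paint-marked engine parts for assembly: stand each of the two pistons upright, crown up, centred inside the painted ring of its own colour, and lay each of the two connecting rods flat on the rod outline of its own colour, big end over the white peg and the rod along the outline. Leave all four resting there, released.

Things in the scene. Friction and masses are not known exactly. Their poses are not given: they have to be found in the camera images.
- rod_blue_mid (a point): Steel connecting rod lying flat, blue stripe on its shank. Point: mid-shank, 9 mm above its support. x: along the rod to the big end; z up. Big end: ring at x=47 mm, 50 mm outside, 36 mm bore. Small end: eye at x=-48, 26 mm outside; its dark 12 mm eye is blind. Both ends 18 mm thick. Shank (grip across y): 14 mm wide, x from -35 to 22, from 3 to 15 mm above the support. 0.22 kg.
- piston_blue_mid (a point): Aluminium piston standing upright, crown up: cylinder of 58 mm diameter, 48 mm tall, three black rings round its upper half, a 26 mm blue paint spot on the crown. Point: its centre, half-way up (24 mm above its support); z up, yaw does not matter. 0.18 kg.
- rod_holder_blue: Fixed plywood board, 156 x 70 x 6 mm, with a filled blue rod outline and a white peg (14 mm diameter, 12 mm tall above the board) in the outline's big end. Origin: under the board's centre on the table, below the place for the rod's mid-shank; top at z=6 mm. x: along the outline to its big end (peg at x=47 mm, small end at x=-48 mm).
- piston_holder_blue: Fixed round plywood pad, 88 mm diameter, 6 mm thick, with a painted blue ring (61 mm inside, 76 mm outside diameter) round the piston's place. Origin: under the pad's centre on the table; top at z=6 mm.
- rod_red_mid (a point): Steel connecting rod lying flat, red stripe on its shank. Point: mid-shank, 9 mm above its support. x: along the rod to the big end; z up. Big end: ring at x=47 mm, 50 mm outside, 36 mm bore. Small end: eye at x=-48, 26 mm outside; its dark 12 mm eye is blind. Both ends 18 mm thick. Shank (grip across y): 14 mm wide, x from -35 to 22, from 3 to 15 mm above the support. 0.22 kg.
- piston_red_mid (a point): Aluminium piston standing upright, crown up: cylinder of 58 mm diameter, 48 mm tall, three black rings round its upper half, a 26 mm red paint spot on the crown. Point: its centre, half-way up (24 mm above its support); z up, yaw does not matter. 0.18 kg.
- rod_holder_red: Fixed plywood board, 156 x 70 x 6 mm, with a filled red rod outline and a white peg (14 mm diameter, 12 mm tall above the board) in the outline's big end. Origin: under the board's centre on the table, below the place for the rod's mid-shank; top at z=6 mm. x: along the outline to its big end (peg at x=47 mm, small end at x=-48 mm).
- piston_holder_red: Fixed round plywood pad, 88 mm diameter, 6 mm thick, with a painted red ring (61 mm inside, 76 mm outside diameter) round the piston's place. Origin: under the pad's centre on the table; top at z=6 mm.
Mind the look-alikes: they are no part of the job. Leave any green or pink look-alike of the part that bears rod_blue_mid alone.

How it is judged (in metres and radians):
At the end, for the whole second after the job is handed in: Each piston stands upright (0.1 rad) on its own colour's pad, within 12 mm of its centre. Each rod lies flat (0.06 rad) on its own colour's board, big end over the peg, mid-shank within 12 mm of the board's centre, along the outline within 0.2 rad. All four are at rest (horizontal distance between rod_blue_mid and rod_holder_blue below 0.012 m and angle between the x axis of rod_blue_mid and the x axis of rod_holder_blue, either way round below 0.2 rad and angle between each of rod_blue_mid, rod_red_mid's own z axis and vertical below 0.06 rad and z of rod_blue_mid in the frame of rod_holder_blue between 0.012 and 0.019 m and linear speed of each of rod_blue, piston_blue, rod_red, piston_red below 0.02 m/s and horizontal distance between piston_blue_mid and piston_holder_blue below 0.012 m and angle between each of piston_blue_mid, piston_red_mid's own z axis and vertical below 0.1 rad and z of piston_blue_mid in the frame of piston_holder_blue between 0.026 and 0.034 m and horizontal distance between rod_red_mid and rod_holder_red below 0.012 m and angle between the x axis of rod_red_mid and the x axis of rod_holder_red, either way round below 0.2 rad and z of rod_red_mid in the frame of rod_holder_red between 0.012 and 0.019 m and horizontal distance between piston_red_mid and piston_holder_red below 0.012 m and z of piston_red_mid in the frame of piston_holder_red between 0.026 and 0.034 m); the robot touches nothing.
It also fails if it takes over 109 s, if anything falls off the work surface, if the arm or the gripper's body presses on something with over 40 N, if the wrist force passes 120 N, or if a joint passes its speed limit or range.

ROBOT

A 7-joint arm with a two-finger parallel gripper is mounted at the origin on the work surface. World frame = base frame: x ahead of the robot, y to its left, z up, the work surface at z = 0. Lengths are in mm, angles in rad, forces in N, time in s.
With the tool pointing down it reaches from about 425 to 1025 mm from the base axis. Payload 9.4 kg.
Tool frame: the origin (TCP) lies between the finger pads; the fingertips stand 8 mm ahead of it and the grasp point (between the pads) lies 11 mm behind it; z points along the fingers, y is the line along which they close (so a half turn about z gives the same grasp; the last joint's range is limited). The gripper opens to 85 mm and grips with 20 to 120 N. Pads are 22 mm wide; open, the fingers measure 114 mm over their backs; the gripper's body (76 mm by 85 mm) begins 54 mm behind the grasp point. The pads swing forward as they close: fully open they stand 13 mm farther back than shut.
Start: joints at [1.038, 0.599, -0.003, 1.599, 0.002, 0.943, -0.08], TCP at [319.121, -650.988, 218.675] pointing down, gripper open.
Joint ranges: [-2.57, 2.57], [-0.35, 1.97], [-1.29, 1.29], [0.11, 2.56], [-1.05, 4.19], [0.11, 1.86], [-2.63, 2.63]. Speed limits (rad/s): [2.22, 2.22, 3.01, 3.01, 3.14, 3.14, 3.14].

INTERFACE

Orientations are given as a rotation vector (axis times angle).
In Python, from bench import read_state, grab_frame, camera_info, hand_in gives the robot as it stands. The module is installed in compiled form; this text tells all that it offers.
- The arm moves only by the shell command python3 -m jog 'ROWS' [FORCE]. ROWS is JSON, a list of rows, each an object of numbers: "dx", "dy", "dz": the shift along the world's x, y, z normalised to -1 to 1, where 1 is 150 mm; "turn": the turn about the world's z normalised to -1 to 1, where 1 is 5 degrees; "jaw": the opening in per cent of the stroke, from 0 (shut) to 100 (fully open). In form: [{"dx": .., "dy": .., "dz": .., "turn": .., "jaw": ..}, ...]. A call has 1 to 20 rows; each row shifts and turns the commanded pose from where the row before left it; what a row does not reach is not made up. A row lasts 1/10 s, in which the tool goes at most 50 mm and 8.59 degrees, less where a joint would pass 70% of its speed; a pose out of reach is approached as far as the arm can. A call with a number of a shift or a turn outside -1 to 1 is refused whole. A call with a gripper value outside its range is refused whole. The fingers move at their own pace and stop on an object; FORCE is the grip in N (left out, the last holds). Time passes only in rows, so rows that do not move let the fingers close. It gives the time, the measured TCP pose, the force, the opening and the grip force at its end, in the units of the state.
- read_state(): the state, without advancing time (a new reading comes with each control period).
- grab_frame(name): name is "scene" or "top"; returns (picture, depth): 384x512x3 uint8, red, green, blue; 384x512 float32, mm along the optical axis (not along the pixel's ray), 0 where there is no reading.
- camera_info(name): a dict with "vertical_fov" (degrees; the focal length in pixels is half the picture's height over the tangent of half this angle, whatever the lens; pixels are square), "cx", "cy" (the principal point, pixels), "R" (3x3) and "t" (3): a world point X has camera coordinates R X + t. Camera axes: x right, y down, z forward; pixel columns grow to the right and rows downward; lengths in mm; the calibration is good to about 2 mm. A picture is of the moment at which its call begins. camera_info takes no time and is no camera call.
- hand_in(): hands the job in; it is judged then, once.
The state is a dict: "clock": time; "q": joint angles; "joint_velocities": joint speeds; "effort": joint torques, N m; "tool_pos": TCP position; "tcp_rot": TCP orientation; "ft_force": force on the tool from outside, world axes, zero at the start; "torque": the same for the moment, N m; "opening": finger opening in mm; "grasp_force": force on a finger pad.
Only numpy, scipy, OpenCV 4.12 (cv2) and the standard library are available. Lean on these libraries where they do the work, as an engineer would, in place of code of your own. Each camera call takes 0.05 s, during which the arm holds its last target. There are 200 camera calls.

## Working session

There is one attempt and no reset: what is moved stays moved. The work goes in short steps, Python scripts to look and compute and a shell command to move; the robot and the scene stay as the last step left them, time stands still between calls to the robot, and variables do not carry over. Pictures are saved under pics/ and viewed, at most 14 in all, crops included, and the job is handed in when it is done.

```bash
mkdir -p pics; python3 - <<'E'
from bench import *
import cv2,numpy as np
for n in("scene","top"):
    p,d=grab_frame(n); np.savez(f"{n}.npz",p=p,d=d); print(n,camera_info(n))
    cv2.imwrite(f"pics/{n}0.png",cv2.resize(p[:,:,::-1],(800,600),interpolation=cv2.INTER_CUBIC))
s=read_state();print({k:np.round(v,3) for k,v in s.items()})
E
```

```text
scene {'vertical_fov': 56.78944633111445, 'cx': 261.2142368362041, 'cy': 186.42856272502848, 'R': array([[ 0.53398633,  0.84538831,  0.01331172],
       [ 0.62302549, -0.38279058, -0.6821368 ],
       [-0.57157488,  0.37254526, -0.7311034 ]]), 't': array([-224.70743319, -238.63780446, 1175.50872174])}
top {'vertical_fov': 55.23221221417727, 'cx': 251.7671907595526, 'cy': 190.06208992295097, 'R': array([[ 0.00223804, -0.99993208,  0.01143808],
       [-0.99046096, -0.00379244, -0.13774143],
       [ 0.13777545, -0.0110207 , -0.99040218]]), 't': array([ -31.30482305,  443.99001658, 1035.63289066])}
{'clock': np.float64(0.1), 'q': array([ 1.038,  0.6  , -0.003,  1.6  ,  0.002,  0.943, -0.08 ]), 'joint_velocities': array([-0.001, -0.002,  0.001, -0.003, -0.001, -0.001,  0.001]), 'effort': array([ 6.0000e-03, -7.7799e+01,  1.5700e+00, -2.5862e+01,  1.3000e-02,
        6.0000e-03, -0.0000e+00]), 'tool_pos': array([ 318.912, -650.613,  217.869]), 'tcp_rot': array([-3.059e+00, -7.100e-01,  1.000e-03]), 'ft_force': array([-0.367, -0.023,  1.039]), 'torque': array([ 0.011,  0.057, -0.002]), 'grasp_force': np.float64(0.0), 'opening': np.float64(84.783)}
```

View pics/top0.png

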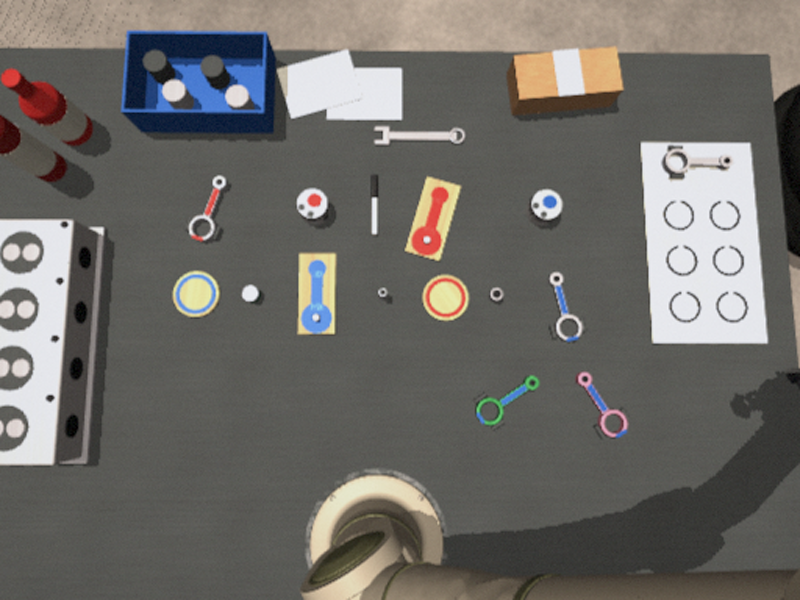

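View pics/scene0.png

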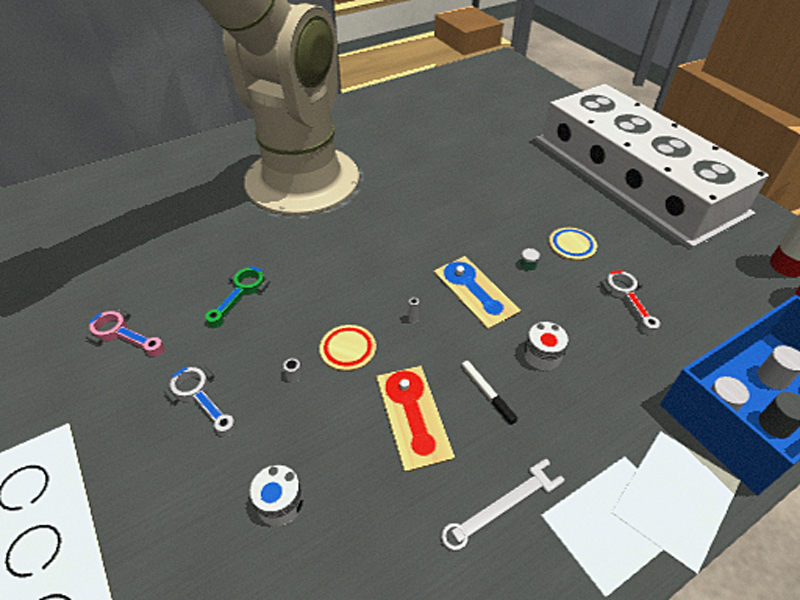

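The top view (800x600 px) shows these positions:

| Part or holder | Position |
|---|---|
| Red rod | big (202,228), small (220,182) |
| Red piston | (312,204) |
| Blue piston | (546,205) |
| Blue rod | big (569,328), small (556,279) |
| Blue pad | (196,294) |
| Red pad | (445,297) |
| Blue board | peg (316,317), small (317,268) |
| Red board | peg (427,240), small (440,195) |

The green and pink rods are the look-alikes to leave alone. Next I fit silhouettes in both cameras.

```bash
cat > loc.py <<'E'
import numpy as np,cv2
from scipy.optimize import minimize
from bench import grab_frame,camera_info
S=4
def cam(n):
    c=camera_info(n); f=192/np.tan(np.radians(c["vertical_fov"]/2)); return f,c["cx"],c["cy"],np.array(c["R"]),np.array(c["t"])
def proj(C,X):
    f,cx,cy,R,t=C; q=X@R.T+t; return np.c_[f*q[:,0]/q[:,2]+cx,f*q[:,1]/q[:,2]+cy]
def ray(C,u,v,z):
    f,cx,cy,R,t=C; o=-R.T@t; d=R.T@np.array([(u-cx)/f,(v-cy)/f,1]); return (o+d*(z-o[2])/d[2])[:2]
a=np.linspace(0,2*np.pi,48,endpoint=False)
circ=lambda x,r,z:np.c_[x+r*np.cos(a),r*np.sin(a),0*a+z]
box=lambda x0,x1,w,z:np.array([[x0,-w,z],[x1,-w,z],[x1,w,z],[x0,w,z]],float)
def parts(kind,b):   # list of (sets of hulls to fill, sets of hulls to cut as intersections)
    if kind=="rod": return [np.r_[circ(47,25,b),circ(47,25,b+18)],np.r_[circ(-48,13,b),circ(-48,13,b+18)],np.r_[box(-35,22,7,b+3),box(-35,22,7,b+15)]],[circ(47,18,b),circ(47,18,b+18)]
    if kind=="piston": return [circ(0,29,b+48)],[]
    if kind=="pad": return [circ(0,44,6)],[]
    return [box(-78,78,35,6)],[]
def render(C,kind,b,p):
    c,s=np.cos(p[2]),np.sin(p[2]); R=np.array([[c,-s,0],[s,c,0],[0,0,1]])
    def poly(P):
        m=np.zeros((384*S//2,512*S//2),np.uint8) if 0 else np.zeros((384*S,512*S),np.uint8)
        uv=(proj(C,P@R.T+[p[0],p[1],0])+.5)*S-.5
        cv2.fillConvexPoly(m,cv2.convexHull(np.round(uv*16).astype(np.int32)),1,shift=4); return m
    f,cut=parts(kind,b); m=np.maximum.reduce([poly(x) for x in f])
    if cut: m[np.minimum.reduce([poly(x) for x in cut])>0]=0
    return m
def mask(pic,C,kind,b,p0,thr=125):
    m=(pic.max(2)>thr).astype(np.uint8)
    n,l=cv2.connectedComponents(m); r=cv2.resize(render(C,kind,b,p0),(512,384),interpolation=cv2.INTER_AREA)>0
    k=np.bincount(l[r&(l>0)],minlength=n).argmax(); m=(l==k).astype(np.uint8)
    if kind!="rod":
        cs,_=cv2.findContours(m,cv2.RETR_EXTERNAL,cv2.CHAIN_APPROX_NONE); cv2.drawContours(m,cs,-1,1,-1)
    return (cv2.resize(m.astype(np.float32),None,fx=S,fy=S,interpolation=cv2.INTER_LINEAR)>.5).astype(np.uint8)
def fit(kind,b,p0,pics,cams):
    M=[(cam(n),mask(pics[n],cam(n),kind,b,p0)) for n in cams]
    def cost(p):
        e=0
        for C,m in M:
            r=render(C,kind,b,p); e-=(r&m).sum()/max(1,(r|m).sum())
        return e/len(M)
    p0=np.array(p0,float); sx=np.array([p0,p0+[10,0,0],p0+[0,10,0],p0+[0,0,.12]])
    o=minimize(cost,p0,method="Nelder-Mead",options=dict(initial_simplex=sx,xatol=.05,fatol=1e-4,maxiter=120))
    return o.x,-o.fun
E
cat > m.py <<'E'
from loc import *
pics={n:np.load(n+".npz")["p"] for n in("scene","top")}
T=cam("top"); k=.64
def two(big,small,z):
    B=ray(T,big[0]*k,big[1]*k,z);s=ray(T,small[0]*k,small[1]*k,z); d=B-s; c=(B+s)/2; return [*c,np.arctan2(d[1],d[0])]
one=lambda u,v,z:[*ray(T,u*k,v*k,z),0]
J=dict(rod_red=("rod",0,two((202,228),(220,182),18)),rod_blue=("rod",0,two((569,328),(556,279),18)),
 board_red=("board",0,two((427,240),(440,195),6)),board_blue=("board",0,two((316,317),(317,268),6)),
 pist_red=("piston",0,one(312,204,48)),pist_blue=("piston",0,one(546,205,48)),pad_red=("pad",0,one(445,297,6)),pad_blue=("pad",0,one(196,294,6)))
for n,(kd,b,p0) in J.items():
    print(n,np.round(p0,2),*[(np.round(x,2).tolist(),round(s,2)) for x,s in (fit(kd,b,p0,pics,c) for c in(["top"],["scene"],["top","scene"]))])
E
time python3 m.py
```

```text
rod_red [622.94 320.1    2.82] ([625.97, 325.25, 2.81], np.float64(0.72)) ([619.74, 327.73, 2.83], np.float64(0.51)) ([625.46, 325.07, 2.82], np.float64(0.59))
rod_blue [ 434.94 -349.04   -2.92] ([437.11, -350.89, -2.91], np.float64(0.78)) ([431.13, -349.61, -2.92], np.float64(0.63)) ([435.37, -349.8, -2.91], np.float64(0.65))
board_red [ 603.98 -107.9     2.86] ([603.93, -105.97, 2.86], np.float64(0.96)) ([602.46, -107.24, 2.86], np.float64(0.98)) ([602.96, -106.75, 2.86], np.float64(0.96))
board_blue [455.86 116.09  -3.14] ([455.35, 116.34, -3.13], np.float64(0.98)) ([454.48, 115.06, -3.14], np.float64(0.97)) ([455.5, 115.91, -3.13], np.float64(0.97))
pist_red [616.54 122.73   0.  ] ([619.32, 123.94, 0.11], np.float64(0.95)) ([618.04, 122.52, 0.03], np.float64(0.96)) ([618.6, 123.14, -0.03], np.float64(0.94))
pist_blue [ 617.13 -315.91    0.  ] ([620.62, -316.37, 0.02], np.float64(0.95)) ([618.29, -317.54, 0.07], np.float64(0.97)) ([619.27, -317.13, 0.04], np.float64(0.95))
pad_red [ 447.87 -128.6     0.  ] ([448.23, -128.22, 0.06], np.float64(0.96)) ([447.18, -129.33, 0.08], np.float64(0.98)) ([447.54, -128.89, 0.04], np.float64(0.96))
pad_blue [451.81 344.34   0.  ] ([453.26, 345.85, 0.03], np.float64(0.96)) ([452.78, 343.87, 0.07], np.float64(0.96)) ([453.03, 345.01, 0.08], np.float64(0.95))
real	0m22.291s
user	0m17.985s
sys	0m3.695s
```

Both cameras agree to within a few mm. I'll do the blue rod first: move above it, align the jaws at -77°, then take a closer measure once there.

```bash
python3 -m jog '[{"dx":0.097,"dy":0.251,"dz":-0.083,"turn":-0.33,"jaw":47},{"dx":0.097,"dy":0.251,"dz":-0.083,"turn":-0.33,"jaw":47},{"dx":0.097,"dy":0.251,"dz":-0.083,"turn":-0.33,"jaw":47},{"dx":0.097,"dy":0.251,"dz":-0.083,"turn":-0.33,"jaw":47},{"dx":0.097,"dy":0.251,"dz":-0.083,"turn":-0.33,"jaw":47},{"dx":0.097,"dy":0.251,"dz":-0.083,"turn":-0.33,"jaw":47},{"dx":0.097,"dy":0.251,"dz":-0.083,"turn":-0.33,"jaw":47},{"dx":0.097,"dy":0.251,"dz":-0.083,"turn":-0.33,"jaw":47},{"jaw":47},{"jaw":47},{"jaw":47}]' 80
```

```text
invalid input at $[8]: expected keys dx, dy, dz, turn, jaw
```

```bash
python3 -m jog '[{"dx":0.097,"dy":0.251,"dz":-0.083,"turn":-0.33,"jaw":47},{"dx":0.097,"dy":0.251,"dz":-0.083,"turn":-0.33,"jaw":47},{"dx":0.097,"dy":0.251,"dz":-0.083,"turn":-0.33,"jaw":47},{"dx":0.097,"dy":0.251,"dz":-0.083,"turn":-0.33,"jaw":47},{"dx":0.097,"dy":0.251,"dz":-0.083,"turn":-0.33,"jaw":47},{"dx":0.097,"dy":0.251,"dz":-0.083,"turn":-0.33,"jaw":47},{"dx":0.097,"dy":0.251,"dz":-0.083,"turn":-0.33,"jaw":47},{"dx":0.097,"dy":0.251,"dz":-0.083,"turn":-0.33,"jaw":47},{"dx":0,"dy":0,"dz":0,"turn":0,"jaw":47},{"dx":0,"dy":0,"dz":0,"turn":0,"jaw":47},{"dx":0,"dy":0,"dz":0,"turn":0,"jaw":47}]' 80
cat > st.py <<'E'
from bench import *
import numpy as np,sys
s=read_state(); r=s["tcp_rot"]; line=(2*np.degrees(np.arctan2(r[1],r[0]))-90+90)%180-90
print("t",round(s["clock"],1),"pos",np.round(s["tool_pos"],1),"line",round(line,1),"open",round(s["opening"],1),"grip",round(s["grasp_force"],1),"F",np.round(s["ft_force"],1))
if len(sys.argv)>1:
    g=np.array(list(map(float,sys.argv[1:]))); d=(g[:3]-s["tool_pos"])/150; tn=((g[3]-line+90)%180-90)/5
    print("units dx dy dz turn",np.round(d,3),round(tn,2))
E
python3 st.py 435 -350 10 -77
```

```text
clock: 1.2
tool_pos: [435.2, -351.0, 119.3]
tcp_rot: [3.121, 0.352, -0.0]
ft_force: [-0.2, -0.6, 0.3]
opening: 40.1
grasp_force: 0.0
t 1.2 pos [ 435.2 -351.   119.3] line -77.1 open 40.1 grip 0.0 F [-0.2 -0.6  0.3]
units dx dy dz turn [-0.001  0.007 -0.728] 0.03
```

```bash
python3 -m jog '[{"dx":0,"dy":0.007,"dz":-0.2,"turn":0,"jaw":47},{"dx":0,"dy":0,"dz":-0.2,"turn":0,"jaw":47},{"dx":0,"dy":0,"dz":-0.15,"turn":0,"jaw":47},{"dx":0,"dy":0,"dz":-0.1,"turn":0,"jaw":47},{"dx":0,"dy":0,"dz":-0.07,"turn":0,"jaw":47},{"dx":0,"dy":0,"dz":0,"turn":0,"jaw":47},{"dx":0,"dy":0,"dz":0,"turn":0,"jaw":0},{"dx":0,"dy":0,"dz":0,"turn":0,"jaw":0},{"dx":0,"dy":0,"dz":0,"turn":0,"jaw":0},{"dx":0,"dy":0,"dz":0,"turn":0,"jaw":0},{"dx":0,"dy":0,"dz":0,"turn":0,"jaw":0},{"dx":0,"dy":0,"dz":0,"turn":0,"jaw":0},{"dx":0,"dy":0,"dz":0,"turn":0,"jaw":0}]' 80; python3 st.py 455 115.5 17 -89.6
```

```text
clock: 2.5
tool_pos: [435.5, -348.7, 11.1]
tcp_rot: [3.122, 0.353, -0.0]
ft_force: [-0.4, -0.2, -0.5]
opening: 0.3
grasp_force: 0.0
t 2.5 pos [ 435.5 -348.7   11.1] line -77.1 open 0.3 grip 0.0 F [-0.4 -0.2 -0.5]
units dx dy dz turn [0.13  3.095 0.039] -2.5
```

```bash
python3 - <<'E'
from loc import *
o=[]
for n in("top","scene"):
    p,d=grab_frame(n); np.savez(n+"1.npz",p=p,d=d)
    u=proj(cam(n),np.array([[435.,-350,10]]))[0].astype(int); x,y=max(0,u[0]-50),max(0,u[1]-50)
    o.append(cv2.resize(p[y:y+100,x:x+100,::-1],(400,400),interpolation=cv2.INTER_CUBIC)); print(n,x,y)
cv2.imwrite("pics/c1.png",np.hstack(o))
E
```

```text
top 309 144
scene 81 208
```

View pics/c1.png

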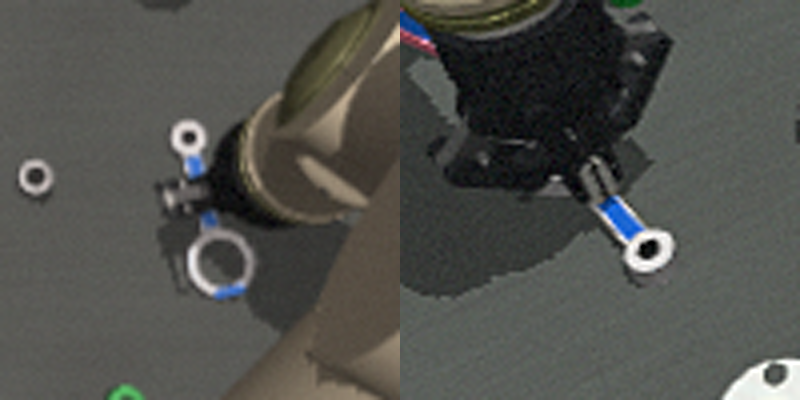

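The fingers look to be at the shank, but the opening reads 0.3 mm. I'll lift and look again.

```bash
python3 -m jog '[{"dx":0,"dy":0,"dz":0.2,"turn":0,"jaw":0},{"dx":0,"dy":0,"dz":0.2,"turn":0,"jaw":0},{"dx":0,"dy":0,"dz":0.1,"turn":0,"jaw":0},{"dx":0,"dy":0,"dz":0,"turn":0,"jaw":0}]';  python3 st.py; python3 - <<'E'
from loc import *
o=[]
for n in("top","scene"):
    p,d=grab_frame(n); np.savez(n+"1.npz",p=p,d=d)
    u=proj(cam(n),np.array([[435.,-350,40]]))[0].astype(int); x,y=max(0,u[0]-50),max(0,u[1]-50)
    o.append(cv2.resize(p[y:y+100,x:x+100,::-1],(400,400),interpolation=cv2.INTER_CUBIC)); print(n,x,y)
    pics={n:p}
    print(fit("rod",0,[435,-350,-2.92],pics,[n]))
cv2.imwrite("pics/c2.png",np.hstack(o))
E
```

```text
clock: 3.0
tool_pos: [436.4, -349.4, 88.1]
tcp_rot: [3.119, 0.353, 0.004]
ft_force: [-0.3, -0.0, -0.2]
opening: -0.0
grasp_force: 0.0
t 3.0 pos [ 436.4 -349.4   88.1] line -77.1 open -0.0 grip 0.0 F [-0.3 -0.  -0.2]
top 312 143
(array([ 436.62094517, -351.06311202,   -2.89191742]), np.float64(0.38677966101694916))
scene 77 200
(array([ 429.8597504 , -350.07955141,   -2.90364711]), np.float64(0.35557262167610637))
```

View pics/c2.png

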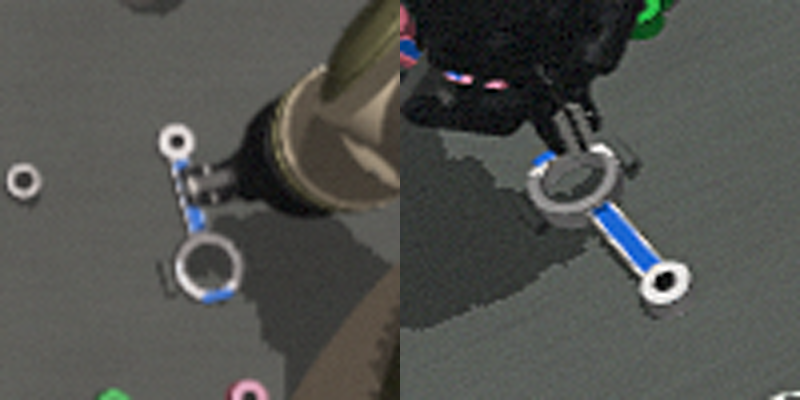

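```bash
python3 - <<'E'
from loc import *
for n in("top","scene"):
    d=np.load(n+"1.npz")["d"]; f,cx,cy,R,t=cam(n); v,u=np.indices(d.shape); ok=d>0
    P=np.stack([(u-cx)/f*d,(v-cy)/f*d,d],-1)[ok]; X=(P-t)@R
    m=(abs(X[:,0]-436)<90)&(abs(X[:,1]+349)<90)&(X[:,2]>28)&(X[:,2]<190); Q=X[m]
    for z in range(30,190,15):
        q=Q[(Q[:,2]>=z)&(Q[:,2]<z+15)]
        if len(q): print(n,z,len(q),np.round(np.percentile(q[:,:2],[5,50,95],axis=0)).tolist())
    m=(abs(X[:,0]-436)<60)&(abs(X[:,1]+349)<60)&(X[:,2]<28); print("table",np.percentile(X[m][:,2],[5,50,95]))
E
```

```text
top 105 1 [[425.0, -348.0], [425.0, -348.0], [425.0, -348.0]]
top 120 2 [[425.0, -344.0], [426.0, -344.0], [427.0, -344.0]]
top 135 1 [[424.0, -337.0], [424.0, -337.0], [424.0, -337.0]]
top 150 12 [[417.0, -333.0], [422.0, -325.0], [435.0, -318.0]]
top 165 14 [[417.0, -337.0], [421.0, -320.0], [442.0, -311.0]]
top 180 21 [[414.0, -334.0], [421.0, -305.0], [436.0, -287.0]]
table [-2.37600267  1.44557275 18.37923701]
scene 90 7 [[444.0, -354.0], [446.0, -347.0], [448.0, -342.0]]
scene 105 65 [[438.0, -362.0], [446.0, -349.0], [449.0, -337.0]]
scene 120 75 [[441.0, -362.0], [446.0, -348.0], [449.0, -336.0]]
scene 135 123 [[430.0, -370.0], [446.0, -348.0], [454.0, -325.0]]
scene 150 286 [[423.0, -382.0], [442.0, -350.0], [456.0, -314.0]]
scene 165 271 [[428.0, -393.0], [450.0, -344.0], [459.0, -302.0]]
scene 180 247 [[432.0, -402.0], [451.0, -351.0], [461.0, -294.0]]
table [-1.49159523  0.71526467 17.75142126]
```

```bash
python3 - <<'E'
from loc import *
for n in("top","scene"):
    p,d=grab_frame(n); f,cx,cy,R,t=cam(n); v,u=np.indices(d.shape); ok=d>0
    P=np.stack([(u-cx)/f*d,(v-cy)/f*d,d],-1)[ok]; X=(P-t)@R
    m=(abs(X[:,0]-440)<25)&(abs(X[:,1]+349)<25)&(X[:,2]>28)&(X[:,2]<190); Q=X[m]; print(n,np.round(np.sort(Q[:,2])[:15]))
    # table/piston height check
    m=(np.hypot(X[:,0]-619,X[:,1]+317)<22); print("piston top",np.median(X[m][:,2]))
E
python3 st.py
```

```text
top [105. 115. 123. 124. 143. 145. 147. 151. 153. 156. 158. 160. 161. 167.
 170.]
piston top 49.23774785278256
scene [ 98. 102. 103. 103. 104. 104. 104. 105. 105. 105. 106. 106. 106. 106.
 107.]
piston top 48.44795601198496
t 3.2 pos [ 435.1 -348.4   85.2] line -77.1 open -0.2 grip 0.0 F [-0.2  0.2 -0.6]
```

Depth shows the closed fingertips about 15 mm above the reported TCP, not 8 mm below it. The reported z therefore seems biased by 20 mm or more, so the jaws closed above the shank. I'll go lower in guarded steps.

```bash
python3 -m jog '[{"dx":0,"dy":0,"dz":-0.15,"turn":0,"jaw":47},{"dx":0,"dy":0,"dz":-0.15,"turn":0,"jaw":47},{"dx":0,"dy":0,"dz":-0.15,"turn":0,"jaw":47},{"dx":0,"dy":0,"dz":-0.1,"turn":0,"jaw":47},{"dx":0,"dy":0,"dz":-0.03,"turn":0,"jaw":47},{"dx":0,"dy":0,"dz":0,"turn":0,"jaw":47}]' >/dev/null; python3 st.py;  python3 -m jog '[{"dx":0,"dy":0,"dz":-0.02,"turn":0,"jaw":47},{"dx":0,"dy":0,"dz":0,"turn":0,"jaw":47}]'>/dev/null; python3 st.py
```

```text
t 3.8 pos [ 434.8 -348.3   -2.1] line -77.1 open 40.2 grip 0.0 F [0.7 0.5 0.5]
t 4.0 pos [ 435.7 -348.9   -3.6] line -77.1 open 40.1 grip 0.0 F [0.7 0.2 0.3]
```

```bash
python3 -m jog '[{"dx":0,"dy":0,"dz":-0.02,"turn":0,"jaw":47},{"dx":0,"dy":0,"dz":0,"turn":0,"jaw":47}]'>/dev/null; python3 st.py;  python3 -m jog '[{"dx":0,"dy":0,"dz":-0.02,"turn":0,"jaw":47},{"dx":0,"dy":0,"dz":0,"turn":0,"jaw":47}]'>/dev/null; python3 st.py; python3 -m jog '[{"dx":0,"dy":0,"dz":-0.02,"turn":0,"jaw":30},{"dx":0,"dy":0,"dz":0,"turn":0,"jaw":30}]'>/dev/null; python3 st.py
```

```text
t 4.2 pos [ 435.7 -348.8   -6.7] line -77.1 open 40.0 grip 0.0 F [ 0.5  0.4 -0.4]
t 4.4 pos [ 435.5 -348.7  -10.1] line -77.1 open 40.3 grip 0.0 F [-0.4 -0.1 -0.8]
t 4.6 pos [ 435.9 -349.2  -12.6] line -77.1 open 25.7 grip 2.7 F [-0.5 -0.2  5.9]
```

```bash
python3 -m jog '[{"dx":0,"dy":0,"dz":0.03,"turn":0,"jaw":30},{"dx":0,"dy":0,"dz":0,"turn":0,"jaw":0},{"dx":0,"dy":0,"dz":0,"turn":0,"jaw":0},{"dx":0,"dy":0,"dz":0,"turn":0,"jaw":0},{"dx":0,"dy":0,"dz":0,"turn":0,"jaw":0},{"dx":0,"dy":0,"dz":0,"turn":0,"jaw":0},{"dx":0,"dy":0,"dz":0,"turn":0,"jaw":0}]' 80 >/dev/null; python3 st.py
```

```text
t 5.3 pos [ 435.6 -348.8   -7.7] line -77.1 open 11.4 grip 78.6 F [-1.2  0.8 11.1]
```

```bash
python3 -m jog '[{"dx":0,"dy":0,"dz":0.1,"turn":0,"jaw":0},{"dx":0,"dy":0,"dz":0.2,"turn":0,"jaw":0},{"dx":0,"dy":0,"dz":0.3,"turn":0,"jaw":0},{"dx":0.011,"dy":0.15,"dz":0,"turn":-0.2,"jaw":0},{"dx":0.011,"dy":0.27,"dz":0,"turn":-0.21,"jaw":0},{"dx":0.011,"dy":0.27,"dz":0,"turn":-0.21,"jaw":0},{"dx":0.011,"dy":0.27,"dz":0,"turn":-0.21,"jaw":0},{"dx":0.011,"dy":0.27,"dz":0,"turn":-0.21,"jaw":0},{"dx":0.011,"dy":0.27,"dz":0,"turn":-0.21,"jaw":0},{"dx":0.011,"dy":0.27,"dz":0,"turn":-0.21,"jaw":0},{"dx":0.011,"dy":0.27,"dz":0,"turn":-0.21,"jaw":0},{"dx":0.011,"dy":0.27,"dz":0,"turn":-0.21,"jaw":0},{"dx":0.011,"dy":0.27,"dz":0,"turn":-0.21,"jaw":0},{"dx":0.011,"dy":0.27,"dz":0,"turn":-0.21,"jaw":0},{"dx":0.011,"dy":0.24,"dz":0,"turn":-0.2,"jaw":0},{"dx":0,"dy":0,"dz":0,"turn":0,"jaw":0},{"dx":0,"dy":0,"dz":0,"turn":0,"jaw":0},{"dx":0,"dy":0,"dz":0,"turn":0,"jaw":0}]'>/dev/null; python3 st.py 455 115.5 -1 -89.6
python3 - <<'E'
from loc import *
o=[];P={}
for n in("top","scene"):
    p,d=grab_frame(n); P[n]=p
    u=proj(cam(n),np.array([[455.,115,90]]))[0].astype(int); x,y=max(0,u[0]-50),max(0,u[1]-50)
    o.append(cv2.resize(p[y:y+100,x:x+100,::-1],(400,400),interpolation=cv2.INTER_CUBIC)); print(n,x,y)
for c in (["scene"],["top"]): print(fit("rod",90,[455,115,-3.13],P,c))
cv2.imwrite("pics/c3.png",np.hstack(o))
E
```

```text
t 7.1 pos [455.1 113.9  81.9] line -89.6 open 11.0 grip 78.8 F [-0.6 -0.8 -1.9]
units dx dy dz turn [-0.     0.011 -0.553] 0.01
top 149 132
scene 257 112
(array([455.0158419 , 121.82543183,  -3.31525334]), np.float64(0.19168419750030938))
(array([436.59308972,  90.56452932,  -3.63066768]), np.float64(0.327411380206151))
```

View pics/c3.png

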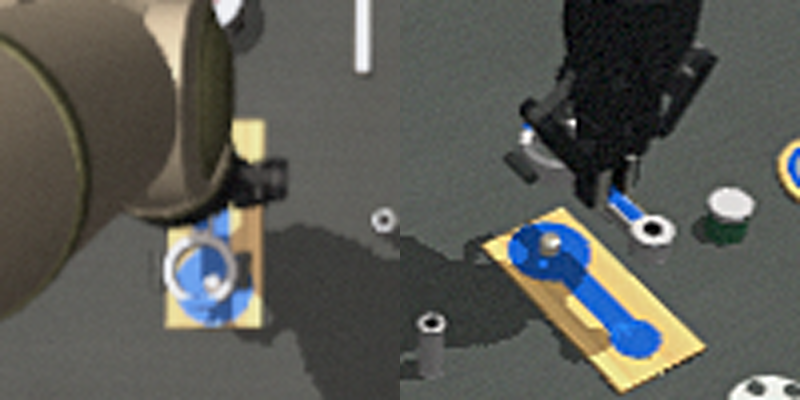

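The rod is held: top-view ring centre is about px (199,199) and scene-view eye about px (320.3,169.2). I'll check those against the expected pose.

```bash
python3 - <<'E'
from loc import *
B=ray(cam("top"),199,199,108); s=ray(cam("scene"),320.3,169.2,108); d=B-s
print(B,s,np.hypot(*d),np.degrees(np.arctan2(d[1],d[0])), "mid",s+d*48/95)
E
```

```text
[408.62896211 112.28913277] [504.3957742  112.82327382] 95.76830167435936 -179.68043510993567 mid [456.0083323  112.55339203]
```

```bash
python3 -m jog '[{"dx":-0.003,"dy":0.016,"dz":-0.18,"turn":0,"jaw":0},{"dx":0,"dy":0,"dz":-0.18,"turn":0,"jaw":0},{"dx":0,"dy":0,"dz":-0.1,"turn":0,"jaw":0},{"dx":0,"dy":0,"dz":-0.06,"turn":0,"jaw":0},{"dx":0,"dy":0,"dz":-0.03,"turn":0,"jaw":0},{"dx":0,"dy":0,"dz":0,"turn":0,"jaw":0}]'>/dev/null; python3 st.py; python3 -m jog '[{"dx":0,"dy":0,"dz":0,"turn":0,"jaw":40},{"dx":0,"dy":0,"dz":0,"turn":0,"jaw":40},{"dx":0,"dy":0,"dz":0,"turn":0,"jaw":40},{"dx":0,"dy":0,"dz":0.1,"turn":0,"jaw":40},{"dx":0,"dy":0,"dz":0.25,"turn":0,"jaw":40},{"dx":0,"dy":0,"dz":0.3,"turn":0,"jaw":40},{"dx":0,"dy":0,"dz":0,"turn":0,"jaw":40}]'>/dev/null; python3 st.py 624 325.5 -7.5 71.3
```

```text
t 7.8 pos [454.9 116.5  -0.9] line -89.7 open 11.8 grip 78.9 F [ 0.9 -0.1 -0.5]
t 8.5 pos [456.7 117.8 101. ] line -89.6 open 33.8 grip 0.0 F [ 0.1  1.  -0.1]
units dx dy dz turn [ 1.115  1.385 -0.723] -3.82
```

```bash
python3 -m jog '[{"dx":0.16,"dy":0.2,"dz":0,"turn":-0.55,"jaw":40},{"dx":0.16,"dy":0.2,"dz":0,"turn":-0.55,"jaw":40},{"dx":0.16,"dy":0.2,"dz":0,"turn":-0.55,"jaw":40},{"dx":0.16,"dy":0.2,"dz":0,"turn":-0.55,"jaw":40},{"dx":0.16,"dy":0.2,"dz":0,"turn":-0.55,"jaw":40},{"dx":0.16,"dy":0.2,"dz":0,"turn":-0.55,"jaw":40},{"dx":0.155,"dy":0.185,"dz":0,"turn":-0.52,"jaw":40},{"dx":0,"dy":0,"dz":0,"turn":0,"jaw":40},{"dx":0,"dy":0,"dz":0,"turn":0,"jaw":40},{"dx":0,"dy":0,"dz":0,"turn":0,"jaw":40}]'>/dev/null; python3 st.py 624 325.5 -7.5 71.3
python3 - <<'E'
from loc import *
o=[]
for n in("top","scene"):
    p,d=grab_frame(n)
    u=proj(cam(n),np.array([[455.,115,15]]))[0].astype(int); x,y=max(0,u[0]-40),max(0,u[1]-40)
    o.append(cv2.resize(p[y:y+80,x:x+80,::-1],(400,400),interpolation=cv2.INTER_CUBIC)); print(n,x,y)
cv2.imwrite("pics/c4.png",np.hstack(o))
E
```

```text
t 9.5 pos [621.3 323.8  96.4] line 71.3 open 33.9 grip 0.0 F [-0.4 -1.  -0.5]
units dx dy dz turn [ 0.018  0.012 -0.692] 0.0
top 162 146
scene 264 142
```

View pics/c4.png

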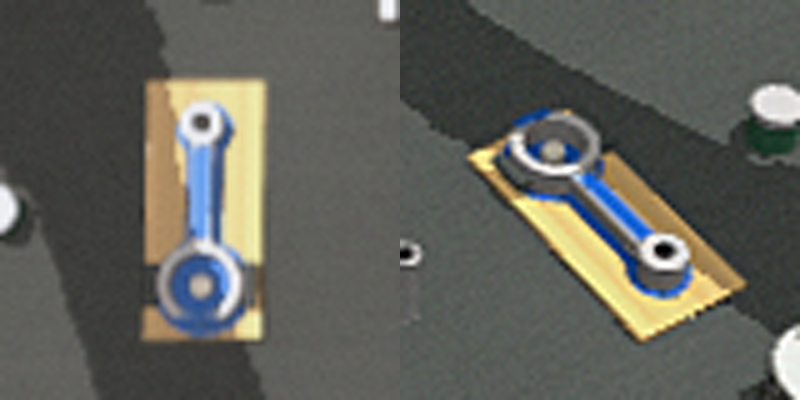

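The blue rod lies on its board with the peg (201,287) centred in the ring (200,287). Now the red rod.

```bash
python3 -m jog '[{"dx":0.016,"dy":0.012,"dz":-0.2,"turn":0,"jaw":40},{"dx":0,"dy":0,"dz":-0.2,"turn":0,"jaw":40},{"dx":0,"dy":0,"dz":-0.15,"turn":0,"jaw":40},{"dx":0,"dy":0,"dz":-0.09,"turn":0,"jaw":40},{"dx":0,"dy":0,"dz":-0.05,"turn":0,"jaw":40},{"dx":0,"dy":0,"dz":0,"turn":0,"jaw":40},{"dx":0,"dy":0,"dz":0,"turn":0,"jaw":0},{"dx":0,"dy":0,"dz":0,"turn":0,"jaw":0},{"dx":0,"dy":0,"dz":0,"turn":0,"jaw":0},{"dx":0,"dy":0,"dz":0,"turn":0,"jaw":0},{"dx":0,"dy":0,"dz":0,"turn":0,"jaw":0},{"dx":0,"dy":0,"dz":0,"turn":0,"jaw":0}]' 80 >/dev/null; python3 st.py 603 -106.7 0 73.9
```

```text
t 10.8 pos [625.2 326.7  -5.5] line 71.3 open 11.1 grip 79.8 F [-0.7 -2.5  7.3]
units dx dy dz turn [-0.148 -2.889  0.037] 0.52
```

```bash
python3 -m jog '[{"dx":0,"dy":0,"dz":0.1,"turn":0,"jaw":0},{"dx":0,"dy":0,"dz":0.2,"turn":0,"jaw":0},{"dx":0,"dy":0,"dz":0.3,"turn":0,"jaw":0},{"dx":-0.012,"dy":-0.15,"dz":0,"turn":0.04,"jaw":0},{"dx":-0.012,"dy":-0.25,"dz":0,"turn":0.04,"jaw":0},{"dx":-0.012,"dy":-0.25,"dz":0,"turn":0.04,"jaw":0},{"dx":-0.012,"dy":-0.25,"dz":0,"turn":0.04,"jaw":0},{"dx":-0.012,"dy":-0.25,"dz":0,"turn":0.04,"jaw":0},{"dx":-0.012,"dy":-0.25,"dz":0,"turn":0.04,"jaw":0},{"dx":-0.012,"dy":-0.25,"dz":0,"turn":0.04,"jaw":0},{"dx":-0.012,"dy":-0.25,"dz":0,"turn":0.04,"jaw":0},{"dx":-0.012,"dy":-0.25,"dz":0,"turn":0.04,"jaw":0},{"dx":-0.012,"dy":-0.25,"dz":0,"turn":0.04,"jaw":0},{"dx":-0.012,"dy":-0.25,"dz":0,"turn":0.04,"jaw":0},{"dx":-0.012,"dy":-0.23,"dz":0,"turn":0.04,"jaw":0},{"dx":0,"dy":0,"dz":0,"turn":0,"jaw":0},{"dx":0,"dy":0,"dz":0,"turn":0,"jaw":0},{"dx":0,"dy":0,"dz":0,"turn":0,"jaw":0}]'>/dev/null; python3 st.py 603 -106.7 1 73.9
python3 - <<'E'
from loc import *
o=[]
for n in("top","scene"):
    p,d=grab_frame(n)
    u=proj(cam(n),np.array([[603.,-107,90]]))[0].astype(int); x,y=max(0,u[0]-50),max(0,u[1]-50)
    o.append(cv2.resize(p[y:y+100,x:x+100,::-1],(400,400),interpolation=cv2.INTER_CUBIC)); print(n,x,y)
cv2.imwrite("pics/c5.png",np.hstack(o))
E
```

```text
t 12.6 pos [ 603.2 -104.    83.5] line 73.8 open 10.9 grip 78.8 F [ 0.1 -0.4 -1.7]
units dx dy dz turn [-0.001 -0.018 -0.55 ] 0.02
top 229 81
scene 215 193
```

View pics/c5.png

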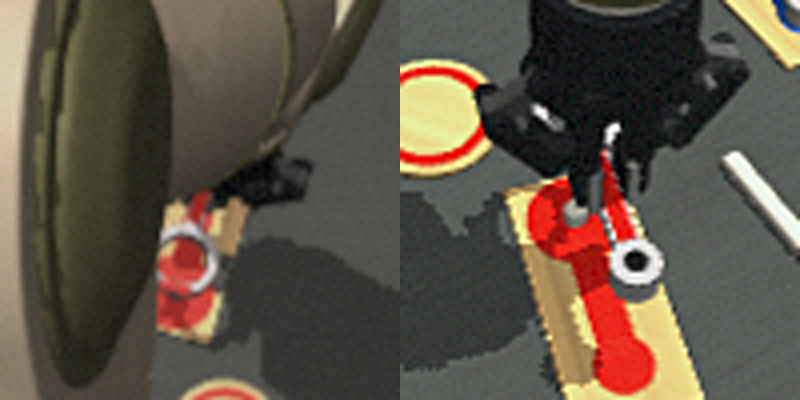

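Top-view ring centre is about px (276,145.5) and scene-view eye about px (274,258.2).

```bash
python3 - <<'E'
from loc import *
B=ray(cam("top"),276,145.5,108); s=ray(cam("scene"),274.2,258.4,108); d=B-s
print(B,s,np.hypot(*d),np.degrees(np.arctan2(d[1],d[0])), "mid",s+d*48/95)
E
```

```text
[556.99176279 -95.28341538] [ 650.61445041 -117.40562062] 96.20082952629633 166.70536736340898 mid [ 603.31035561 -106.22808534]
```

```bash
python3 -m jog '[{"dx":0,"dy":-0.008,"dz":-0.18,"turn":0,"jaw":0},{"dx":0,"dy":0,"dz":-0.18,"turn":0,"jaw":0},{"dx":0,"dy":0,"dz":-0.1,"turn":0,"jaw":0},{"dx":0,"dy":0,"dz":-0.06,"turn":0,"jaw":0},{"dx":0,"dy":0,"dz":-0.033,"turn":0,"jaw":0},{"dx":0,"dy":0,"dz":0,"turn":0,"jaw":0}]'>/dev/null; python3 st.py; python3 -m jog '[{"dx":0,"dy":0,"dz":0,"turn":0,"jaw":40},{"dx":0,"dy":0,"dz":0,"turn":0,"jaw":40},{"dx":0,"dy":0,"dz":0,"turn":0,"jaw":40},{"dx":0,"dy":0,"dz":0.1,"turn":0,"jaw":40},{"dx":0,"dy":0,"dz":0.25,"turn":0,"jaw":100},{"dx":0,"dy":0,"dz":0.3,"turn":0,"jaw":100},{"dx":0,"dy":0.2,"dz":0,"turn":0,"jaw":100},{"dx":0.02,"dy":0.26,"dz":0,"turn":0,"jaw":100},{"dx":0.02,"dy":0.26,"dz":0,"turn":0,"jaw":100},{"dx":0.02,"dy":0.26,"dz":0,"turn":0,"jaw":100},{"dx":0.02,"dy":0.26,"dz":0,"turn":0,"jaw":100},{"dx":0.02,"dy":0.26,"dz":0,"turn":0,"jaw":100},{"dx":0,"dy":0,"dz":0,"turn":0,"jaw":100},{"dx":0,"dy":0,"dz":0,"turn":0,"jaw":100},{"dx":0,"dy":0,"dz":0,"turn":0,"jaw":100}]'>/dev/null; python3 st.py 618.6 123.2 -6 74
python3 - <<'E'
from loc import *
o=[]
for n in("top","scene"):
    p,d=grab_frame(n)
    u=proj(cam(n),np.array([[603.,-107,15]]))[0].astype(int); x,y=max(0,u[0]-40),max(0,u[1]-40)
    o.append(cv2.resize(p[y:y+80,x:x+80,::-1],(400,400),interpolation=cv2.INTER_CUBIC)); print(n,x,y)
cv2.imwrite("pics/c6.png",np.hstack(o))
E
```

```text
t 13.3 pos [ 603.3 -106.4    0.8] line 73.7 open 10.9 grip 78.8 F [ 0.3  0.4 -2.8]
t 14.8 pos [618.  117.3  98.4] line 73.7 open 85.3 grip 0.0 F [-0.4 -0.3  0.8]
units dx dy dz turn [ 0.004  0.039 -0.696] 0.07
top 237 98
scene 224 222
```

View pics/c6.png

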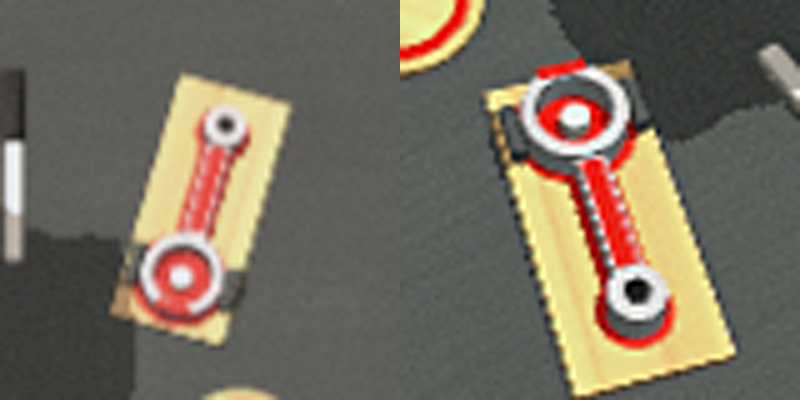

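The red rod is flat on its board with the peg centred in its ring (top 181,276). Now the red piston.

```bash
python3 -m jog '[{"dx":0.004,"dy":0.037,"dz":-0.1,"turn":0,"jaw":100},{"dx":0,"dy":0,"dz":-0.15,"turn":0,"jaw":100},{"dx":0,"dy":0,"dz":-0.15,"turn":0,"jaw":100},{"dx":0,"dy":0,"dz":-0.15,"turn":0,"jaw":100},{"dx":0,"dy":0,"dz":-0.1,"turn":0,"jaw":100},{"dx":0,"dy":0,"dz":-0.04,"turn":0,"jaw":100},{"dx":0,"dy":0,"dz":0,"turn":0,"jaw":100}]'>/dev/null; python3 st.py; python3 -m jog '[{"dx":0,"dy":0,"dz":0,"turn":0,"jaw":0},{"dx":0,"dy":0,"dz":0,"turn":0,"jaw":0},{"dx":0,"dy":0,"dz":0,"turn":0,"jaw":0},{"dx":0,"dy":0,"dz":0,"turn":0,"jaw":0},{"dx":0,"dy":0,"dz":0,"turn":0,"jaw":0},{"dx":0,"dy":0,"dz":0,"turn":0,"jaw":0},{"dx":0,"dy":0,"dz":0,"turn":0,"jaw":0}]' 60 >/dev/null; python3 st.py 447.6 -128.9 1 74
```

```text
t 15.6 pos [618.1 123.6  -6.8] line 73.7 open 85.3 grip 0.0 F [0.7 0.8 0.2]
t 16.3 pos [619.2 124.2  -4.6] line 73.7 open 55.5 grip 63.2 F [-1.1 -0.1  6.4]
units dx dy dz turn [-1.144 -1.687  0.037] 0.06
```

```bash
python3 -m jog '[{"dx":0,"dy":0,"dz":0.1,"turn":0,"jaw":0},{"dx":0,"dy":0,"dz":0.2,"turn":0,"jaw":0},{"dx":0,"dy":0,"dz":0.3,"turn":0,"jaw":0},{"dx":-0.08,"dy":-0.12,"dz":0,"turn":0,"jaw":0},{"dx":-0.133,"dy":-0.196,"dz":0,"turn":0,"jaw":0},{"dx":-0.133,"dy":-0.196,"dz":0,"turn":0,"jaw":0},{"dx":-0.133,"dy":-0.196,"dz":0,"turn":0,"jaw":0},{"dx":-0.133,"dy":-0.196,"dz":0,"turn":0,"jaw":0},{"dx":-0.133,"dy":-0.196,"dz":0,"turn":0,"jaw":0},{"dx":-0.133,"dy":-0.196,"dz":0,"turn":0,"jaw":0},{"dx":-0.133,"dy":-0.196,"dz":0,"turn":0,"jaw":0},{"dx":-0.129,"dy":-0.19,"dz":0,"turn":0,"jaw":0},{"dx":0,"dy":0,"dz":0,"turn":0,"jaw":0},{"dx":0,"dy":0,"dz":0,"turn":0,"jaw":0},{"dx":0,"dy":0,"dz":0,"turn":0,"jaw":0}]'>/dev/null; python3 st.py 447.6 -128.9 1 74
python3 - <<'E'
from loc import *
o=[]
for n in("top","scene"):
    p,d=grab_frame(n)
    u=proj(cam(n),np.array([[447.,-129,90]]))[0].astype(int); x,y=max(0,u[0]-50),max(0,u[1]-50)
    o.append(cv2.resize(p[y:y+100,x:x+100,::-1],(400,400),interpolation=cv2.INTER_CUBIC)); print(n,x,y)
cv2.imwrite("pics/c7.png",np.hstack(o))
E
```

```text
t 17.8 pos [ 448.4 -127.6   84.6] line 73.8 open 55.4 grip 64.4 F [ 0.5  0.3 -1.8]
units dx dy dz turn [-0.005 -0.009 -0.558] 0.05
top 238 136
scene 169 148
```

View pics/c7.png

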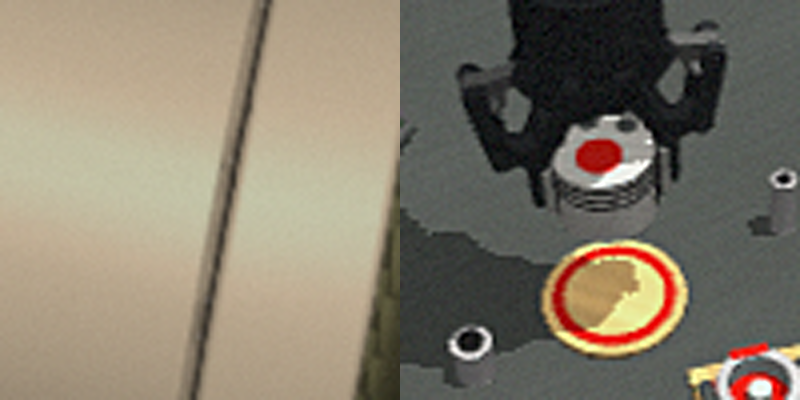

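The piston hangs upright, with its crown at scene crop (603,152). I'll lower and release it, then go on to the blue piston.

```bash
python3 -m jog '[{"dx":-0.004,"dy":-0.007,"dz":-0.18,"turn":0,"jaw":0},{"dx":0,"dy":0,"dz":-0.18,"turn":0,"jaw":0},{"dx":0,"dy":0,"dz":-0.1,"turn":0,"jaw":0},{"dx":0,"dy":0,"dz":-0.06,"turn":0,"jaw":0},{"dx":0,"dy":0,"dz":-0.035,"turn":0,"jaw":0},{"dx":0,"dy":0,"dz":0,"turn":0,"jaw":0}]'>/dev/null; python3 st.py; python3 -m jog '[{"dx":0,"dy":0,"dz":0,"turn":0,"jaw":75},{"dx":0,"dy":0,"dz":0,"turn":0,"jaw":90},{"dx":0,"dy":0,"dz":0,"turn":0,"jaw":100},{"dx":0,"dy":0,"dz":0,"turn":0,"jaw":100},{"dx":0,"dy":0,"dz":0.1,"turn":0,"jaw":100},{"dx":0,"dy":0,"dz":0.25,"turn":0,"jaw":100},{"dx":0,"dy":0,"dz":0.3,"turn":0,"jaw":100},{"dx":0.16,"dy":-0.18,"dz":0,"turn":0,"jaw":100},{"dx":0.16,"dy":-0.18,"dz":0,"turn":0,"jaw":100},{"dx":0.16,"dy":-0.18,"dz":0,"turn":0,"jaw":100},{"dx":0.16,"dy":-0.18,"dz":0,"turn":0,"jaw":100},{"dx":0.16,"dy":-0.18,"dz":0,"turn":0,"jaw":100},{"dx":0.16,"dy":-0.18,"dz":0,"turn":0,"jaw":100},{"dx":0.18,"dy":-0.175,"dz":0,"turn":0,"jaw":100},{"dx":0,"dy":0,"dz":0,"turn":0,"jaw":100},{"dx":0,"dy":0,"dz":0,"turn":0,"jaw":100},{"dx":0,"dy":0,"dz":0,"turn":0,"jaw":100}]'>/dev/null; python3 st.py 619.3 -317.1 -6 74
python3 - <<'E'
from loc import *
P={n:grab_frame(n)[0] for n in("top","scene")}
print([fit("piston",6,[447.5,-129,0],P,[n]) for n in P],"pad 447.5 -128.9")
print([fit("piston",0,[619.3,-317,0],P,[n]) for n in P])
E
```

```text
t 18.5 pos [ 447.4 -129.     1.1] line 73.8 open 55.9 grip 65.5 F [-0.6  0.2 -1.6]
t 20.2 pos [ 617.  -316.6   98. ] line 73.7 open 85.6 grip 0.0 F [ 0.1 -0.2 -0.5]
units dx dy dz turn [ 0.015 -0.004 -0.694] 0.05
[(array([  78.85093582, -121.51872361,    3.17849495]), np.float64(0.0073466347944119445)), (array([ 4.92451196e+02, -1.48842938e+02, -1.96589217e-01]), np.float64(0.42852697740991974))] pad 447.5 -128.9
[(array([ 6.06429630e+02, -2.98604938e+02, -1.54814815e-01]), np.float64(0.005870340784874293)), (array([ 6.18613149e+02, -3.17477875e+02,  1.59378597e-01]), np.float64(0.9156942330458312))]
```

```bash
python3 -m jog '[{"dx":0.013,"dy":-0.004,"dz":-0.1,"turn":0,"jaw":100},{"dx":0,"dy":0,"dz":-0.15,"turn":0,"jaw":100},{"dx":0,"dy":0,"dz":-0.15,"turn":0,"jaw":100},{"dx":0,"dy":0,"dz":-0.15,"turn":0,"jaw":100},{"dx":0,"dy":0,"dz":-0.1,"turn":0,"jaw":100},{"dx":0,"dy":0,"dz":-0.045,"turn":0,"jaw":100},{"dx":0,"dy":0,"dz":0,"turn":0,"jaw":100}]'>/dev/null; python3 st.py; python3 -m jog '[{"dx":0,"dy":0,"dz":0,"turn":0,"jaw":0},{"dx":0,"dy":0,"dz":0,"turn":0,"jaw":0},{"dx":0,"dy":0,"dz":0,"turn":0,"jaw":0},{"dx":0,"dy":0,"dz":0,"turn":0,"jaw":0},{"dx":0,"dy":0,"dz":0,"turn":0,"jaw":0},{"dx":0,"dy":0,"dz":0,"turn":0,"jaw":0},{"dx":0,"dy":0,"dz":0,"turn":0,"jaw":0}]' 60 >/dev/null; python3 st.py 453 345 1 74
```

```text
t 21.0 pos [ 619.3 -317.8   -6.9] line 73.7 open 85.2 grip 0.0 F [-0.3 -0.4 -0.8]
t 21.7 pos [ 620.6 -318.5   -4.5] line 73.7 open 55.7 grip 63.5 F [-0.8  1.   5.9]
units dx dy dz turn [-1.117  4.423  0.037] 0.06
```

```bash
python3 -m jog '[{"dx":0,"dy":0,"dz":0.1,"turn":0,"jaw":0},{"dx":0,"dy":0,"dz":0.2,"turn":0,"jaw":0},{"dx":0,"dy":0,"dz":0.3,"turn":0,"jaw":0},{"dx":-0.066,"dy":0.26,"dz":0,"turn":0,"jaw":0},{"dx":-0.066,"dy":0.26,"dz":0,"turn":0,"jaw":0},{"dx":-0.066,"dy":0.26,"dz":0,"turn":0,"jaw":0},{"dx":-0.066,"dy":0.26,"dz":0,"turn":0,"jaw":0},{"dx":-0.066,"dy":0.26,"dz":0,"turn":0,"jaw":0},{"dx":-0.066,"dy":0.26,"dz":0,"turn":0,"jaw":0},{"dx":-0.066,"dy":0.26,"dz":0,"turn":0,"jaw":0},{"dx":-0.066,"dy":0.26,"dz":0,"turn":0,"jaw":0},{"dx":-0.066,"dy":0.26,"dz":0,"turn":0,"jaw":0},{"dx":-0.066,"dy":0.26,"dz":0,"turn":0,"jaw":0},{"dx":-0.066,"dy":0.26,"dz":0,"turn":0,"jaw":0},{"dx":-0.066,"dy":0.26,"dz":0,"turn":0,"jaw":0},{"dx":-0.066,"dy":0.26,"dz":0,"turn":0,"jaw":0},{"dx":-0.066,"dy":0.26,"dz":0,"turn":0,"jaw":0},{"dx":-0.066,"dy":0.26,"dz":0,"turn":0,"jaw":0},{"dx":-0.066,"dy":0.26,"dz":0,"turn":0,"jaw":0},{"dx":-0.054,"dy":0.26,"dz":0,"turn":0,"jaw":0}]'>/dev/null; python3 -m jog '[{"dx":0,"dy":0,"dz":0,"turn":0,"jaw":0},{"dx":0,"dy":0,"dz":0,"turn":0,"jaw":0},{"dx":0,"dy":0,"dz":0,"turn":0,"jaw":0},{"dx":0,"dy":0,"dz":0,"turn":0,"jaw":0}]'>/dev/null; python3 st.py 453 345 1 74
python3 - <<'E'
from loc import *
o=[]
for n,X in(("scene",[453.,345,60]),("top",[447.5,-129,50])):
    p,d=grab_frame(n)
    u=proj(cam(n),np.array([X]))[0].astype(int); x,y=max(0,u[0]-50),max(0,u[1]-50)
    o.append(cv2.resize(p[y:y+100,x:x+100,::-1],(400,400),interpolation=cv2.INTER_CUBIC)); print(n,x,y)
cv2.imwrite("pics/c8.png",np.hstack(o))
E
```

```text
t 24.1 pos [453.9 343.5  84.6] line 73.6 open 55.5 grip 64.1 F [ 0.2  0.9 -1.9]
units dx dy dz turn [-0.006  0.01  -0.557] 0.08
scene 321 90
top 236 138
```

View pics/c8.png

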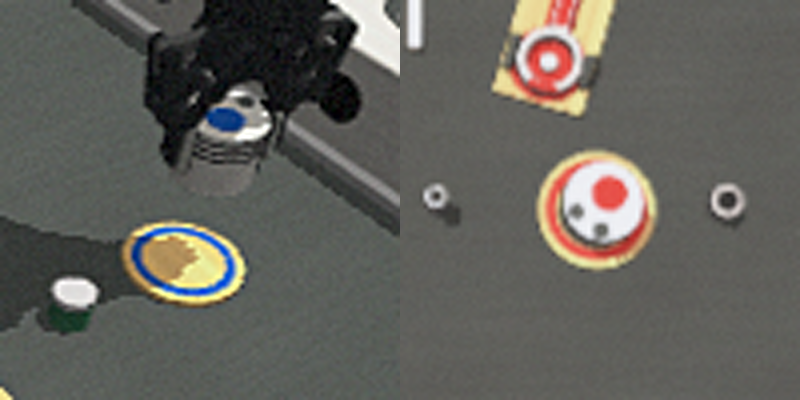

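The red piston stands on its pad and the blue one hangs upright. I'll lower and release the blue one, then retreat.

```bash
python3 -m jog '[{"dx":-0.005,"dy":0.008,"dz":-0.18,"turn":0,"jaw":0},{"dx":0,"dy":0,"dz":-0.18,"turn":0,"jaw":0},{"dx":0,"dy":0,"dz":-0.1,"turn":0,"jaw":0},{"dx":0,"dy":0,"dz":-0.06,"turn":0,"jaw":0},{"dx":0,"dy":0,"dz":-0.035,"turn":0,"jaw":0},{"dx":0,"dy":0,"dz":0,"turn":0,"jaw":0}]'>/dev/null; python3 st.py; python3 -m jog '[{"dx":0,"dy":0,"dz":0,"turn":0,"jaw":75},{"dx":0,"dy":0,"dz":0,"turn":0,"jaw":90},{"dx":0,"dy":0,"dz":0,"turn":0,"jaw":100},{"dx":0,"dy":0,"dz":0,"turn":0,"jaw":100},{"dx":0,"dy":0,"dz":0.1,"turn":0,"jaw":100},{"dx":0,"dy":0,"dz":0.25,"turn":0,"jaw":100},{"dx":0,"dy":0,"dz":0.3,"turn":0,"jaw":100},{"dx":0.2,"dy":0,"dz":0.2,"turn":0,"jaw":100},{"dx":0.25,"dy":0,"dz":0.15,"turn":0,"jaw":100},{"dx":0.25,"dy":0,"dz":0,"turn":0,"jaw":100},{"dx":0.25,"dy":0,"dz":0,"turn":0,"jaw":100},{"dx":0.25,"dy":0,"dz":0,"turn":0,"jaw":100},{"dx":0,"dy":0,"dz":0,"turn":0,"jaw":100},{"dx":0,"dy":0,"dz":0,"turn":0,"jaw":100},{"dx":0,"dy":0,"dz":0,"turn":0,"jaw":100}]'>/dev/null; python3 st.py
python3 - <<'E'
from loc import *
o=[]
for n in("top","scene"):
    p,d=grab_frame(n); f,cx,cy,R,t=cam(n); v,u=np.indices(d.shape); ok=d>0
    X=(np.stack([(u-cx)/f*d,(v-cy)/f*d,d],-1)[ok]-t)@R
    for c in((447.5,-128.9),(453,345)):
        m=(np.hypot(X[:,0]-c[0],X[:,1]-c[1])<45)&(X[:,2]>48)&(X[:,2]<62); q=X[m]
        if len(q)>20: print(n,c,len(q),"crown",np.round((q[:,:2].min(0)+q[:,:2].max(0))/2,1),np.round(np.median(q,0),1))
    u0=proj(cam(n),np.array([[480.,110,10]]))[0].astype(int); x,y=max(0,u0[0]-130),max(0,u0[1]-100)
    o.append(cv2.resize(p[y:y+200,x:x+260,::-1],(400,308),interpolation=cv2.INTER_CUBIC))
cv2.imwrite("pics/c9.png",np.hstack(o))
E
```

```text
t 24.8 pos [453.2 345.6   1.7] line 73.6 open 55.8 grip 64.3 F [ 0.1  0.6 -1.9]
t 26.3 pos [631.4 346.2 150.5] line 73.7 open 85.6 grip 0.0 F [-0.7  0.1  1.1]
top (447.5, -128.9) 322 crown [ 446.  -127.4] [ 445.7 -127.2   54.4]
top (453, 345) 330 crown [449.9 346.3] [450.7 346.   54.5]
scene (447.5, -128.9) 403 crown [ 447.1 -129.7] [ 449.9 -130.5   54.1]
scene (453, 345) 234 crown [452.8 343.7] [454.3 342.4  53.8]
```

View pics/c9.png

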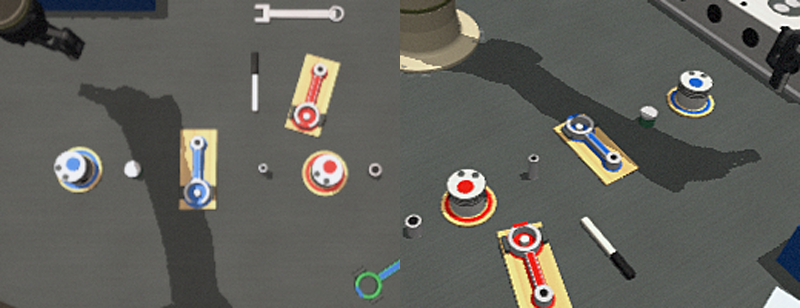

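All four parts rest in place: both pistons are upright and within about 3 mm of centre (crown at z≈54 mm), and both rods lie over their pegs. The arm is clear, so I'm handing in.

```bash
python3 -c "from bench import *;print(hand_in())"
```

```text
the job is handed in; nothing more can be done
None
```

I handed in the job at about 26 s of the 109 s limit: by the last camera check both pistons stand upright on their own colour's pads, within about 3 mm of centre, and both rods lie flat on their own boards over the pegs, but the hand-in returned no verdict.

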